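Slide the tail-light holder past the spring catch and switch on the test

ROBOT

A 6-joint arm with a two-finger parallel gripper is mounted at the origin on the work surface. World frame = base frame: x ahead of the robot, y to its left, z up, the work surface at z = 0. Lengths are in mm, angles in rad, forces in N, time in s.
With the tool pointing down it reaches from about 375 to 975 mm from the base axis. Payload 3.8 kg.
Tool frame: the origin (TCP) lies at the very end of the fingers, on their centre line; the grasp point (between the pads) lies 19 mm behind it; z points along the fingers, y is the direction in which the jaws open and shut (so a half turn about z gives the same grasp; the last joint's range is limited). The gripper opens to 88 mm and grips with 3 to 60 N. Pads are 18 mm wide; open, the fingers measure 123 mm over their backs; the gripper's body (75 mm by 187 mm) begins 45 mm behind the grasp point.
Start: joints at [1.146, 0.264, 1.604, -0, 1.274, -0.037], TCP at [255.25, 624.872, 238.706] pointing down, gripper open.
Joint ranges: [-2.63, 2.63], [-0.94, 2.18], [0.31, 2.57], [-1.31, 4.45], [0, 2.66], [-2.55, 2.55]. Speed limits (rad/s): [2.57, 2.57, 3.14, 3.14, 3.14, 3.14].

INTERFACE

Orientations are given as [roll, pitch, yaw] about the fixed x, y, z axes, in that order (R = Rz(yaw) Ry(pitch) Rx(roll)).
In Python, from rig import env gives the robot as it stands.
- The arm moves only by the tool step_arm, never from a script. Its argument "targets" is a list of rows, each a list of 7 numbers: the opening, from -1 (shut) to 1 (fully open), then the shift along the tool's x, y, z in mm, then the turn, a rotation vector about the tool's x, y, z in degrees. In form: [[jaw, tx, ty, tz, wx, wy, wz], ...]. A call has 1 to 10 rows; each row is the pose to reach, as a shift and turn from the pose commanded when the call began, along the tool's axes at that moment; what a row does not reach only later rows make up. A row lasts 1/10 s, in which the tool goes at most 50 mm and 8.59 degrees, less where a joint would pass 70% of its speed; a pose out of reach is approached as far as the arm can. A call with a gripper value outside its range is refused whole. The fingers move at their own pace and stop on an object; "grip_force" is the grip in N (left out, the last holds). Time passes only in rows, so rows that repeat a pose let the fingers close. It gives the time, the measured TCP pose, the force and the opening at its end, in the units of the state.
- env.read_state(): the state, without advancing time (a new reading comes with each control period).
- env.camera(name): name is "scene" or "side" or "wrist"; returns a dict with "img" (480x640x3 uint8, red, green, blue), "K" (3x3 intrinsics, pixels), "origin" and "attitude" of the camera in the world. Camera axes: x right, y up, looking along -z (the intrinsics and any distortion apply to the point x, -y, -z); pixel columns grow to the right and rows downward; lengths in mm; the calibration is good to about 2 mm. A picture is of the moment at which its call begins. There is no depth.
- env.close_job(): hands the job in, once; it reports no verdict.
The state is a dict: "time": time; "joint_pos": joint angles; "qd": joint speeds; "tau": joint torques, N m; "eef_pos": TCP position; "tcp_rot": TCP orientation; "wrist_force": force on the tool from outside, world axes, zero at the start; "ft_torque": the same for the moment, N m; "opening": opening from 0.0 (shut) to 1.0 (fully open).
Only numpy, scipy, OpenCV 4.12 (cv2) and the standard library are available. Lean on these libraries where they do the work, as an engineer would, in place of code of your own. Each camera call takes 0.05 s, during which the arm holds its last target.

TASK

Test the amber tail-light lens: press the yellow spring bar of the test rack well down with the fingertips behind the grey lens holder and, keeping it down, push the holder along the track past the two red catch ears, fully home against the end stop, then let the bar spring up behind it. Then push the toggle on the white switch panel fully over to on, away from the robot. Only press and push: do not lift or tip the holder, and leave the other things on the shelf where they are.

Things in the scene. Friction and masses are not known exactly. Their poses are not given: they have to be found in the camera images.
- rack: Fixed lens test rack on the shelf, 320 x 150 mm. Origin on the shelf surface, on the track's centre line, under the near faces of the two red ears; +x along the track towards the end stop (the way the holder is pushed), +y across, z up. White runners, tops 16 mm up, carry the holder; aluminium side rails 52 to 65 mm off the centre line, 44 mm tall, guide it with 2.5 mm play each side.
- stop_face (a point): Middle of the grey end stop's face: x = +110 mm of the rack, 35 mm above the shelf. The stop is 60 mm tall.
- bar_rear (a point): Middle of the rear end of the yellow press bar's top when up: x = -165 mm of the rack, 34 mm above the shelf (a fixed point: it does not go down with the bar). The flat bar, 44 mm wide, runs along the centre line from here, beneath the holder, to x = +60 mm.
- catch (a joint): How far the yellow bar is pressed down, m: 0 up, 0.016 at its bottom stop. Bar and red ears are one piece and go straight down wherever one presses; spring about 2.2 N at first, 5 N near the bottom; let go, it springs up. The ears rise 9 mm above the underside of the holder's deck and bar its way; with the bar 10 mm or more down the holder slides freely over them.
- ears (a point): Midway between the tops of the two red ears when up, 49 mm above the shelf (a fixed point). The ears are 10 mm long, x = 0 to 10 mm of the rack, and stand 26 to 36 mm either side of the centre line, so closed fingers can travel along the bar between them.
- holder: Loose grey lens holder with the amber tail-light lens on top, about 0.45 kg, 80 mm long, 100 mm wide, 55 mm tall: a bridge on two side skirts standing on the runners, the press bar passing below its deck. Origin under its centre, 16 mm above the shelf; axes as the rack's. It starts with its front 10 to 35 mm short of the ears and at the end stop its origin is at x = +70 mm of the rack.
- holder_back (a point): Centre of the holder's upright rear face, the one to push, 40 mm behind the holder's centre and 53 mm above the shelf. The face reaches from 40 to 66 mm above the shelf and 100 mm across. Against the end stop this point is at x = +30 mm of the rack.
- panel: Fixed white switch panel, 120 x 90 mm, 30 mm tall, with a grey switch block 70 x 50 mm and 25 mm tall on its middle. Origin: under its centre; its +x is the way the toggle is pushed to switch on.
- toggle (a joint): Toggle switch on the panel, in rad: 0 off (leaning 0.5 rad to the panel's -x, towards the robot), 1.0 on (leaning 0.5 rad to the panel's +x). Its hinge lies 52 mm above the shelf over the panel's centre, along the panel's y. It stays where it is left; about 1.5 N at the tip moves it.
- toggle_tip (a point): Centre of the toggle's black ball tip, 26 mm in diameter, 50 mm from the hinge, on a 10 mm steel stem.
- screw_cup: Bystander, loose: stainless steel cup of screws, 74 mm wide, 75 mm tall; origin under its centre.
- tyre_lever: Bystander, loose: green plastic tyre lever lying flat, 125 x 18 mm, 10 mm tall; origin under its middle.
- brake_lever: Bystander, loose: black brake lever lying flat, about 175 mm long, 26 mm tall; origin under its middle.
- oil_bottle: Bystander, loose: blue oil bottle, 44 mm wide, 110 mm tall; origin under its centre.
- red_lens: Bystander, loose: spare red tail-light lens, 60 x 85 mm, 26 mm tall; origin under its centre.
- bell: Bystander, loose: steel bicycle bell, 52 mm wide, 35 mm tall; origin under its centre.
Things that resemble listed ones, but are neither listed nor needed, are in the scene too. What is meant by the panel is not blue, and is the smaller of those in its own colour. What is shaped like the holder but purple is not meant.

How it is judged (in metres and radians):
On the way, in this order (a step that is already met when the one before it is completed fails the run):
1. the bar is held down at least 10 mm while the holder's front part slides over the ears (value of joint catch above 0.01 m and x of holder_back in the frame of rack between -0.066 and -0.038 m), for 0.05 s.
2. the bar is still held down while the holder's rear part slides over the ears (value of joint catch above 0.01 m and x of holder_back in the frame of rack between -0.036 and -0.004 m), for 0.05 s.
3. the holder is home, within 7 mm of the end stop, and the bar has sprung up behind it (x of holder_back in the frame of rack above 0.023 m and value of joint catch below 0.004 m), for 0.2 s.
4. the toggle is pushed over to on (value of joint toggle above 0.85 rad), for 0.1 s.
At the end, for the whole second after the job is handed in: The holder stands level and at rest on its runners within 7 mm of the end stop, the catch bar is up (under 4 mm pressed) behind it, and the toggle is on (over 0.85 rad) (all of step 3 and value of joint toggle above 0.85 rad and z of holder_back in the frame of rack below 0.057 m and angle between holder_back's own z axis and vertical below 0.08 rad and linear speed of holder below 0.01 m/s); the robot touches nothing.
It fails at once if the holder is lifted more than 8 mm or tipped more than 0.2 rad (z of holder_back in the frame of rack above 0.061 m or angle between holder_back's own z axis and vertical above 0.2 rad).
It fails at once if a bystander is moved more than 20 mm (distance of any of screw_cup, tyre_lever, brake_lever, oil_bottle, red_lens, bell from where it was at the start of the episode above 0.02 m).
It also fails if it takes over 45 s, if anything falls off the work surface, if the arm or the gripper's body presses on something with over 40 N, if the wrist force passes 120 N, or if a joint passes its speed limit or range.

## Working session

There is one attempt and no reset: what is moved stays moved. The work goes in short steps, Python scripts to look and compute and a tool call to move; the robot and the scene stay as the last step left them, time stands still between calls to the robot, and variables do not carry over. Pictures are saved under pics/ and viewed, and the job is handed in when it is done.

Besides the shell and the picture viewer there is one more tool, called after "Emit:" as name(argument=value, ...), one argument or row to a line, values as JSON. step_arm: Moves the arm, as the interface text tells. Its arguments: {"type":"object","properties":{"targets":{"type":"array","items":{"type":"array","items":{"type":"number"}}},"grip_force":{"type":"number"}},"required":["targets"]}

```bash
ls; mkdir -p pics; python3 - <<'E'
from rig import env
import cv2
for n in ["scene","side","wrist"]:
    c=env.camera(n); cv2.imwrite(f"pics/a_{n}.png",c["img"][:,:,::-1]); print(n,{k:v for k,v in c.items() if k!="img"})
print(env.read_state())
E
```

```text
pics
scene {'K': array([[479.82384137,   0.        , 326.01862059],
       [  0.        , 479.82384137, 245.27647662],
       [  0.        ,   0.        ,   1.        ]]), 'origin': array([796.18164779, 509.20862947, 993.64571066]), 'attitude': array([5.51908571e-01, 2.49305783e-03, 2.63862985e+00])}
side {'K': array([[569.29793645,   0.        , 319.96476501],
       [  0.        , 569.29793645, 229.56584053],
       [  0.        ,   0.        ,   1.        ]]), 'origin': array([  241.28880161, -1179.36085697,  1217.68614132]), 'attitude': array([ 0.82505161,  0.01288256, -0.24881187])}
wrist {'K': array([[381.01073936,   0.        , 316.90655737],
       [  0.        , 381.01073936, 243.62573628],
       [  0.        ,   0.        ,   1.        ]]), 'origin': array([194.20326706, 650.97140547, 382.67202308]), 'attitude': array([-0.26149582,  0.00158074,  1.18251751])}
{'time': 0.15, 'joint_pos': array([ 1.14612040e+00,  2.64558826e-01,  1.60504689e+00, -2.92881475e-05,
        1.27370828e+00, -3.69063217e-02]), 'qd': array([ 0.00039724, -0.00214327, -0.00354937,  0.00065982, -0.00086443,
       -0.00185283]), 'tau': array([ 8.13365095e-04, -5.02846348e+01, -3.57468224e+01,  7.27829710e-02,
        2.50329939e-02, -8.86514499e-05]), 'eef_pos': array([255.02240566, 624.37838195, 237.69560851]), 'tcp_rot': array([-3.13987146e+00, -3.55424770e-05,  2.75383162e+00]), 'wrist_force': array([0.58120298, 0.20568181, 0.48926811]), 'ft_torque': array([-0.00440482, -0.03105764, -0.01669853]), 'opening': 0.9989130403403952}
```

View pics/a_scene.png

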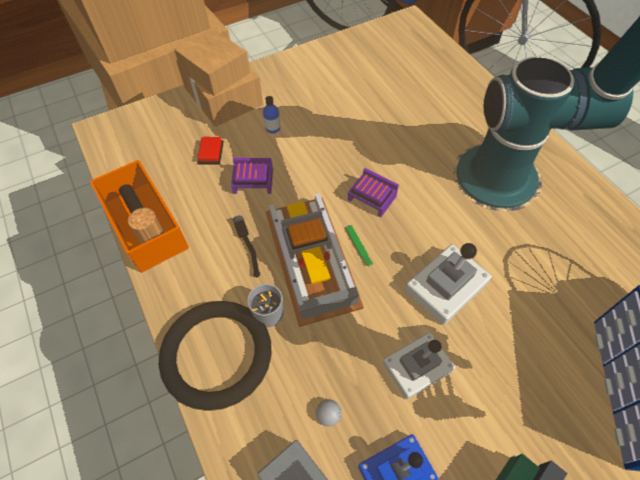

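View pics/a_side.png

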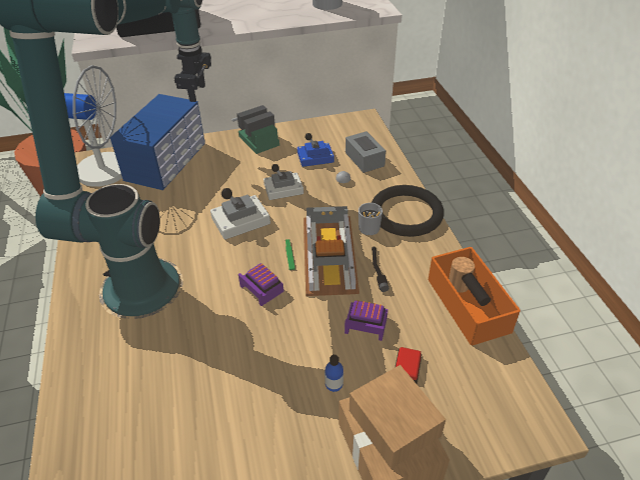

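View pics/a_wrist.png

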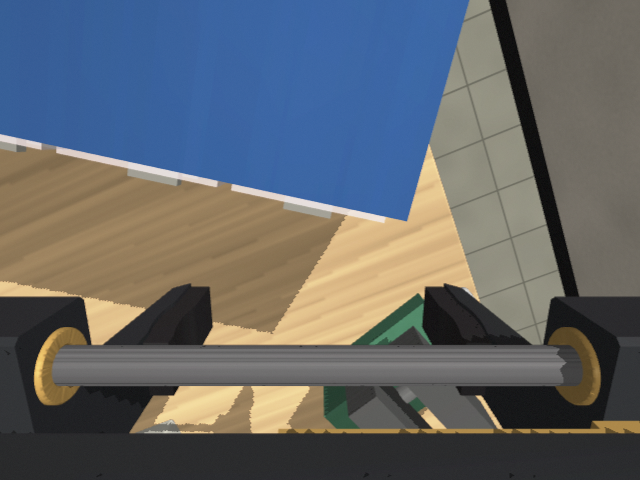

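Candidates for the panel: white panels at scene (450,282) and (420,365), and a blue one at (400,465). The one at (420,365) looks like the smaller white one. I'll check its size by measurement and look at a crop.

```bash
cat > h.py <<'E'
import numpy as np, cv2
from rig import env
from scipy.spatial.transform import Rotation as R
def ray(c,u,v):
    d=np.linalg.inv(c["K"])@np.array([u,v,1.]); d=np.array([d[0],-d[1],-d[2]])
    return np.array(c["origin"]),R.from_euler("xyz",c["attitude"]).as_matrix()@d
def plane(c,u,v,z):
    o,d=ray(c,u,v); return o+d*(z-o[2])/d[2]
def proj(c,p):
    q=R.from_euler("xyz",c["attitude"]).as_matrix().T@(np.array(p,float)-c["origin"])
    k=c["K"]@np.array([q[0],-q[1],-q[2]]); return k[:2]/k[2]
def crop(c,x0,y0,x1,y1,s,name):
    cv2.imwrite("pics/"+name,cv2.resize(c["img"][y0:y1,x0:x1,::-1],None,fx=s,fy=s,interpolation=cv2.INTER_CUBIC))
def tri(a,ua,b,ub):
    o1,d1=ray(a,*ua);o2,d2=ray(b,*ub)
    A=np.stack([d1,-d2],1);t=np.linalg.lstsq(A,o2-o1,rcond=None)[0]
    p,q=o1+d1*t[0],o2+d2*t[1];return (p+q)/2,np.linalg.norm(p-q)
E
python3 - <<'E'
from h import *
s=env.camera("scene");d=env.camera("side")
crop(s,255,185,375,330,4.0,"b_s.png"); crop(s,370,235,500,405,3.5,"b_p.png"); crop(d,290,190,370,310,5.0,"b_d.png");crop(d,200,120,350,250,5.0,"b_dp.png")
print(tri(s,(468,251),d,(227,194)),tri(s,(434,346),d,(276,169)))
E
```

```text
(array([285.22301896, 197.16830568, 126.12998514]), np.float64(0.8145257160184063)) (array([458.77907749, 326.27887579,  94.0935827 ]), np.float64(1.4185348789323013))
```

View pics/b_s.png

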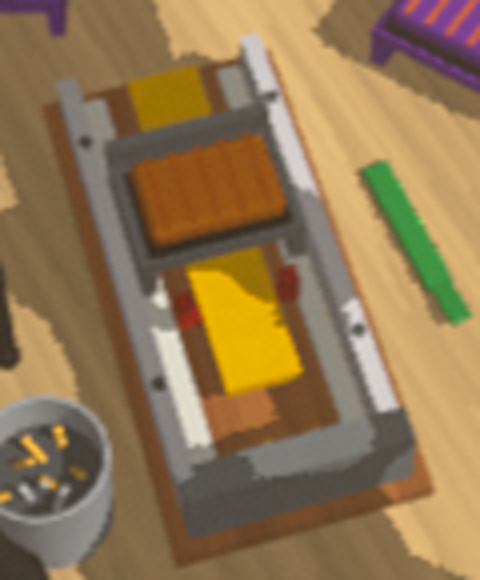

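View pics/b_p.png

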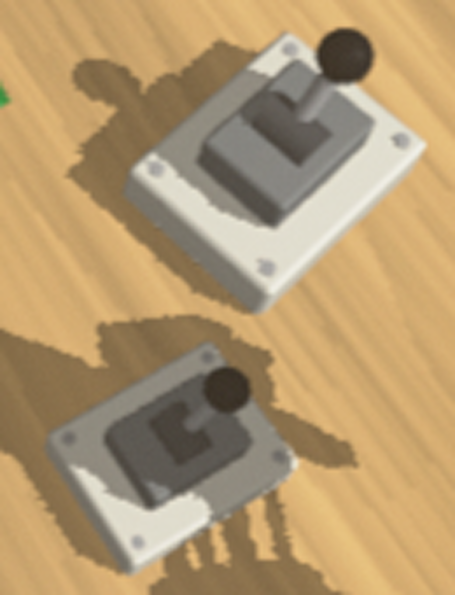

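View pics/b_d.png

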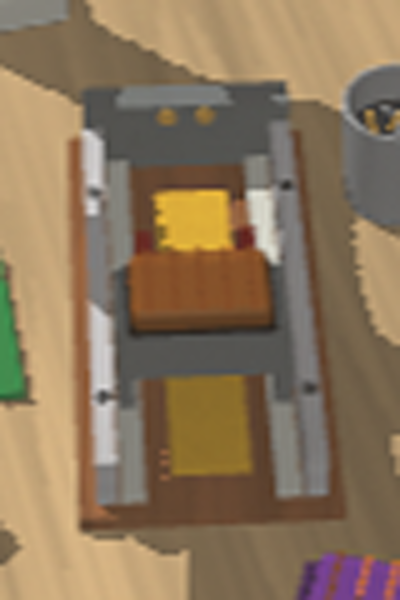

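View pics/b_dp.png

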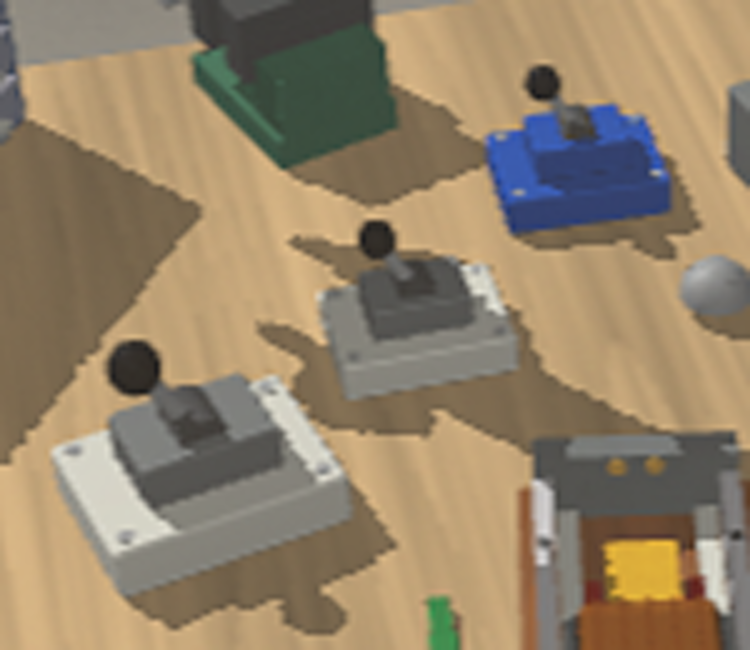

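The crop confirms it: both panels at (450,282) and (420,365) are white, and the one at (420,365) is clearly smaller. Its tip at z = 94 mm also matches 52 + 50·cos 0.5 = 96 mm. The rack runs from its rear (scene (296,204)) to its end stop (330,300), with the grey holder and amber lens at (308,233). Next is a coarse rack pose.

```bash
python3 - <<'E'
from h import *
s=env.camera("scene");d=env.camera("side")
S=lambda x,y:(255+x/4-.4,185+y/4-.4); D=lambda x,y:(290+x/5-.4,190+y/5-.4)
r1=plane(s,*S(165,76),34); r2=plane(d,*D(211,473),34)
print("bar rear",r1,r2)
f2=plane(d,*D(192,190),34); print("bar front x60",f2)
e=[plane(d,*D(143,232),49),plane(d,*D(244,230),49)]; print("ears side",e)
e=[plane(s,*S(184,300),49),plane(s,*S(288,272),49)]; print("ears scene",e)
def m(c,lo,hi,roi):
    h=cv2.cvtColor(c["img"],cv2.COLOR_RGB2HSV);k=cv2.inRange(h,lo,hi);z=np.zeros_like(k);x0,y0,x1,y1=roi;z[y0:y1,x0:x1]=k[y0:y1,x0:x1];return z
for c,roi in((s,(255,185,375,330)),(d,(290,190,370,310))):
    z=m(c,(20,180,80),(32,255,255),roi)
    cs,_=cv2.findContours(z,cv2.RETR_EXTERNAL,cv2.CHAIN_APPROX_NONE)
    for q in cs:
        if cv2.contourArea(q)>50: print("yel",cv2.boxPoints(cv2.minAreaRect(q)).round(1).tolist())
    z=m(c,(170,150,50),(180,255,255),roi)|m(c,(0,200,50),(5,255,255),roi)
    cs,_=cv2.findContours(z,cv2.RETR_EXTERNAL,cv2.CHAIN_APPROX_NONE)
    for q in cs:
        if len(q)>6: print("red",cv2.boundingRect(q))
for n,a in (("x165",r1),):
    pass
print(env.read_state()["joint_pos"])
E
```

```text
bar rear [ 520.45069051 -152.27943858   34.        ] [ 518.80184033 -158.58116392   34.        ]
bar front x60 [568.16571901  68.74092152  34.        ]
ears side [array([526.21724613,  24.63338503,  49.        ]), array([584.97791329,  10.65051824,  49.        ])]
ears scene [array([586.81151388,   4.01967484,  49.        ]), array([526.20458013,  16.35705413,  49.        ])]
yel [[300.5, 251.5], [319.3999938964844, 245.1999969482422], [330.5, 278.5], [311.6000061035156, 284.79998779296875]]
yel [[286.20001220703125, 204.89999389648438], [303.8999938964844, 200.5], [306.8999938964844, 212.8000030517578], [289.29998779296875, 217.1999969482422]]
red (300, 262, 5, 5)
yel [[321.0, 228.0], [335.0, 228.0], [335.0, 239.0], [321.0, 239.0]]
[ 1.14613457e+00  2.64114456e-01  1.60432552e+00 -1.27576726e-05
  1.27366000e+00 -3.68938297e-02]
```

Emit:
step_arm(
  targets=[
    [1,-30,-35,-30,0,0,5],
    [1,-65,-70,-60,0,0,10],
    [1,-95,-105,-60,0,0,15],
    [1,-125,-140,-60,0,0,20],
    [1,-155,-175,-60,0,0,25],
    [1,-190,-210,-60,0,0,30],
    [1,-225,-245,-60,0,0,35],
    [1,-267,-294,-60,0,0,40],
    [1,-267,-294,-60,0,0,40],
  ],
)

```text
time: 1.25
eef_pos: [392.1, 248.0, 299.0]
tcp_rot: [3.141, 0.002, 2.05]
wrist_force: [-0.2, 0.6, -0.3]
opening: 1.001
```

```bash
cat >> h.py <<'E'
def delta(p,yaw_deg=None):
    st=env.read_state(); M=R.from_euler("xyz",st["tcp_rot"]).as_matrix()
    t=M.T@(np.array(p,float)-st["eef_pos"]); print("t",st["time"],"pos",st["eef_pos"].round(1),"rpy",np.degrees(st["tcp_rot"]).round(1),"F",st["wrist_force"].round(1))
    print("tool delta",t.round(1))
    if yaw_deg is not None:
        print("turn",np.degrees((R.from_matrix(M).inv()*R.from_euler("xyz",[180,0,yaw_deg],degrees=True)).as_rotvec()).round(2))
E
python3 -c "
from h import *
delta([527.6,-120.5,300],77.8)"
```

```text
t 1.25 pos [392.1 248.  299. ] rpy [1.800e+02 1.000e-01 1.175e+02] F [-0.2  0.6 -0.3]
tool delta [-389.4  -49.7   -0.4]
turn [ 0.06  0.08 39.66]
```

Emit:
step_arm(
  targets=[
    [1,-45,-5,0,0,0,5],
    [1,-90,-10,0,0,0,10],
    [1,-135,-17,0,0,0,15],
    [1,-180,-24,0,0,0,20],
    [1,-225,-29,0,0,0,25],
    [1,-270,-35,0,0,0,30],
    [1,-315,-41,0,0,0,35],
    [1,-355,-46,0,0,0,39.7],
    [1,-389,-50,0,0,0,39.7],
    [1,-389,-50,0,0,0,39.7],
  ],
)

```text
time: 2.25
eef_pos: [529.2, -119.4, 298.5]
tcp_rot: [3.141, 0.001, 1.359]
wrist_force: [0.7, -0.3, -0.6]
opening: 0.999
```

```bash
python3 - <<'E'
from h import *
delta([527.6,-120.5,300],77.8)
c=env.camera("wrist");cv2.imwrite("pics/c_w.png",c["img"][:,:,::-1]);np.save("cw.npy",c,allow_pickle=True)
E
```

```text
t 2.25 pos [ 529.2 -119.4  298.5] rpy [1.80e+02 1.00e-01 7.78e+01] F [ 0.7 -0.3 -0.6]
tool delta [-1.4 -1.4 -1.5]
turn [0.03 0.07 0.04]
```

View pics/c_w.png

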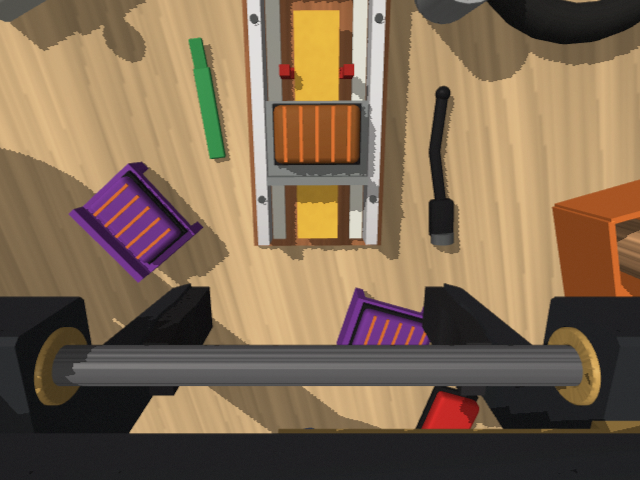

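The wrist view shows the rack rear at (317,238), the ears at (286,71) and (347,71), and the holder rear edge at v≈180.

```bash
python3 - <<'E'
from h import *
c=np.load("cw.npy",allow_pickle=True).item()
crop(c,235,0,400,250,2.4,"c_z.png")
h=cv2.cvtColor(c["img"],cv2.COLOR_RGB2HSV)
y=cv2.inRange(h,(20,150,80),(32,255,255)); r=cv2.inRange(h,(170,150,50),(180,255,255))|cv2.inRange(h,(0,210,80),(4,255,255))
for n,k in(("y",y),("r",r)):
    k[260:]=0;k[:,:240]=0;k[:,400:]=0
    for q in cv2.findContours(k,cv2.RETR_EXTERNAL,cv2.CHAIN_APPROX_NONE)[0]:
        if len(q)>15: print(n,cv2.boundingRect(q),cv2.boxPoints(cv2.minAreaRect(q)).round(1).tolist())
E
```

```text
y (297, 185, 41, 53) [[297.0, 185.0], [337.0, 185.0], [337.0, 237.0], [297.0, 237.0]]
y (294, 11, 45, 90) [[294.0, 11.0], [338.0, 11.0], [338.0, 100.0], [294.0, 100.0]]
```

View pics/c_z.png

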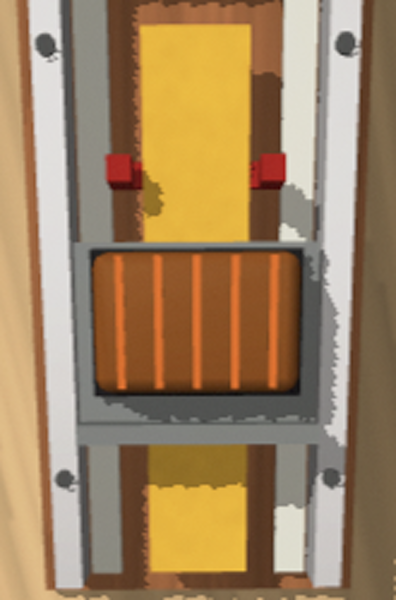

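```bash
python3 - <<'E'
from h import *
c=np.load("cw.npy",allow_pickle=True).item()
print(c["origin"],c["attitude"])
rear=plane(c,317.3,238,34); front=plane(c,316.3,10.5,34)
print("rear",rear,"front",front,np.linalg.norm(front-rear))
d=front-rear;yaw=np.degrees(np.arctan2(d[1],d[0]));print("yaw",yaw)
w1=plane(c,296.5,238,34),plane(c,338,238,34);print("width",np.linalg.norm(w1[0]-w1[1]))
Z=lambda x,y:(235+x/2.4-.3,y/2.4-.3)
el=plane(c,*Z(119,157+14),49);er=plane(c,*Z(273,171),49);print("ears ctr (x~5)",(el+er)/2,np.linalg.norm(el-er))
u=d/np.linalg.norm(d)
O=(rear+165*u + front-60*u)/2;print("origin",O)
rel=lambda p:(np.dot(p-O,u),np.dot(p-O,[-u[1],u[0],0]))
print("ears rel",rel((el+er)/2))
for z in (40,66,71): print(z,"rearface lines",rel(plane(c,*Z(197,424),z)),rel(plane(c,*Z(197,444),z)),"front",rel(plane(c,*Z(197,243),z)))
for e,z in (((67,0),44),((78,440),44),((85,590),44),((333,0),44),((309,590),44)): print(rel(plane(c,*Z(*e),z)))
E
```

```text
[543.59934088 -53.01293438 443.5412918 ] [-2.62766521e-01 -2.00649367e-04 -2.12644296e-01]
rear [ 522.22020676 -154.4886224    34.        ] front [568.56015413  64.95300473  34.        ] 224.28111476260483
yaw 78.07591665234715
width 46.010429398661586
ears ctr (x~5) [556.84518369  10.40415278  49.        ] 61.33059295237607
origin [556.23749249   6.59935793  34.        ]
ears rel (np.float64(3.848254243798872), np.float64(0.19155088928774652))
40 rearface lines (np.float64(-96.5559407054502), np.float64(0.25802627922171767)) (np.float64(-105.2306411151968), np.float64(0.29804980370599143)) front (np.float64(-22.266877167869133), np.float64(-0.08473024411181804))
66 rearface lines (np.float64(-94.26104172616455), np.float64(0.24453475381751041)) (np.float64(-102.37683474468213), np.float64(0.2819795790266951)) front (np.float64(-24.75839209770082), np.float64(-0.07613810722986415))
71 rearface lines (np.float64(-93.81971499937885), np.float64(0.24194022970126544)) (np.float64(-101.82802582727544), np.float64(0.27888915120372876)) front (np.float64(-25.237529584206925), np.float64(-0.07448577321407485))
(np.float64(65.81468605799625), np.float64(49.686618662553826))
(np.float64(-102.83112077525865), np.float64(51.91996730591916))
(np.float64(-170.32223620677934), np.float64(51.34125856317969))
(np.float64(65.35612137731583), np.float64(-52.986265244466345))
(np.float64(-170.78754083828858), np.float64(-50.14584967288488))
```

```bash
cat >> h.py <<'E'
YAW=78.07;O=np.array([556.2,6.6,0.]);u=np.array([np.cos(np.radians(YAW)),np.sin(np.radians(YAW)),0])
def rk(x,y,z): return O+u*x+y*np.array([-u[1],u[0],0])+np.array([0,0,z])
def rel(p): q=np.array(p)-O; return np.array([q@u,q@np.array([-u[1],u[0],0]),q[2]])
E
python3 -c "
from h import *
delta(rk(-132,0,60),YAW)"
```

```text
t 2.3 pos [ 528.5 -117.4  298.4] rpy [-180.    -0.    77.9] F [ 0.  -0.2 -0.5]
tool delta [ -5.    1.6 238.4]
turn [-0.04 -0.01 -0.17]
```

Emit:
step_arm(
  targets=[
    [-1,-5,1.5,0,0,0,0],
    [-1,-5,1.5,0,0,0,0],
    [-1,-5,1.5,40,0,0,0],
    [-1,-5,1.5,80,0,0,0],
    [-1,-5,1.5,120,0,0,0],
    [-1,-5,1.5,160,0,0,0],
    [-1,-5,1.5,200,0,0,0],
    [-1,-5,1.5,225,0,0,0],
    [-1,-5,1.5,238,0,0,0],
    [-1,-5,1.5,238,0,0,0],
  ],
  grip_force=20,
)

```text
time: 3.3
eef_pos: [527.2, -119.7, 59.1]
tcp_rot: [-3.138, -0.0, 1.364]
wrist_force: [0.5, -0.4, -0.7]
opening: 0.118
```

```bash
python3 - <<'E'
from h import *
for n in("wrist","side","scene"):
    c=env.camera(n)
    if n=="wrist": cv2.imwrite("pics/d_w.png",c["img"][:,:,::-1])
    elif n=="side": crop(c,280,170,380,320,4,"d_d.png")
    else: crop(c,240,150,390,330,3.3,"d_s.png")
    delta(rk(-132,0,60),YAW); print(rel(env.read_state()["eef_pos"]))
E
```

```text
t 3.35 pos [ 528.7 -120.2   60.8] rpy [-180.    -0.    78.1] F [-0.1 -0.3  0.9]
tool delta [-2.3  0.7  0.8]
turn [-0.04 -0.01  0.07]
[-129.74846983    0.71581457   60.77794494]
t 3.4 pos [ 529.7 -120.7   61.9] rpy [179.9   0.   78.1] F [ 0.2  0.6 -0.1]
tool delta [-2.  -0.4  1.9]
turn [0.1  0.   0.06]
[-129.97908535   -0.42129399   61.93723283]
t 3.45 pos [ 530.3 -121.    62.6] rpy [179.8   0.   78.1] F [-0.8  0.2  0.7]
tool delta [-1.8 -1.   2.6]
turn [0.18 0.01 0.04]
[-130.20657966   -1.03973598   62.56969426]
```

View pics/d_w.png

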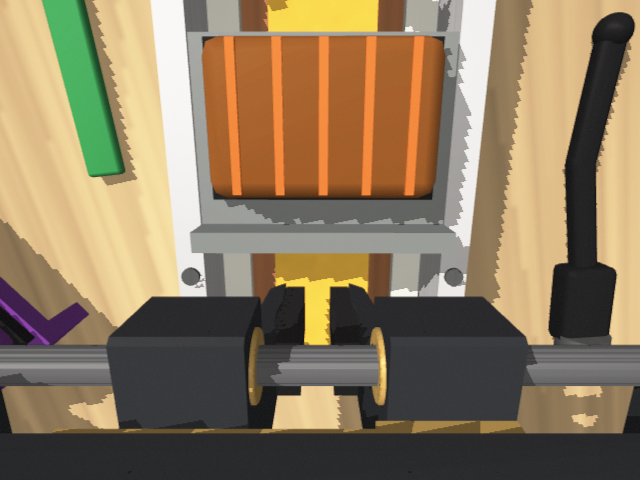

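View pics/d_d.png

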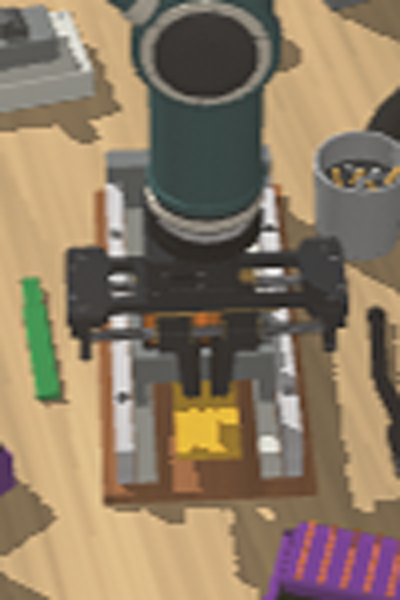

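Emit:
step_arm(
  targets=[
    [-1,0,0,0,0,0,0],
    [-1,0,0,10,0,0,0],
    [-1,0,0,20,0,0,0],
    [-1,0,0,25,0,0,0],
    [-1,0,0,25,0,0,0],
  ],
)

```text
time: 3.95
eef_pos: [527.8, -120.8, 34.5]
tcp_rot: [-3.139, -0.0, 1.363]
wrist_force: [-1.3, 0.6, 0.2]
opening: 0.003
```

Emit:
step_arm(
  targets=[
    [-1,0,0,5,0,0,0],
    [-1,0,0,5,0,0,0],
  ],
)

```text
time: 4.15
eef_pos: [528.6, -120.9, 30.3]
tcp_rot: [-3.141, -0.0, 1.363]
wrist_force: [-1.8, -0.1, 3.7]
opening: 0.005
```

Emit:
step_arm(
  targets=[
    [-1,0,0,5,0,0,0],
    [-1,0,0,5,0,0,0],
  ],
)

```text
time: 4.35
eef_pos: [529.0, -121.0, 25.6]
tcp_rot: [3.141, 0.0, 1.363]
wrist_force: [-0.8, 0.1, 3.4]
opening: 0.004
```

Emit:
step_arm(
  targets=[
    [-1,0,0,3,0,0,0],
    [-1,0,0,3,0,0,0],
  ],
)

```text
time: 4.55
eef_pos: [529.0, -121.0, 22.7]
tcp_rot: [3.141, 0.0, 1.363]
wrist_force: [-0.4, -0.1, 6.7]
opening: 0.006
```

Emit:
step_arm(
  targets=[
    [-1,0,0,2.5,0,0,0],
    [-1,0,0,2.5,0,0,0],
  ],
)

```text
time: 4.75
eef_pos: [529.1, -121.0, 20.3]
tcp_rot: [3.141, 0.0, 1.363]
wrist_force: [-1.0, -0.7, 5.5]
opening: 0.003
```

```bash
python3 - <<'E'
from h import *
for n in("wrist","side","scene"):
    c=env.camera(n)
    if n=="wrist": cv2.imwrite("pics/e_w.png",c["img"][:,:,::-1])
    elif n=="side": crop(c,290,190,370,310,5,"e_d.png")
    else: crop(c,240,150,390,330,3.3,"e_s.png")
    s=env.read_state(); print(rel(s["eef_pos"]),s["wrist_force"])
E
```

```text
[-130.5026196     0.15507623   20.42392377] [-1.12720709 -0.62427686  4.12916116]
[-130.49876924    0.15699732   20.48122442] [-1.49225042  0.04017854  5.38355027]
[-130.49388828    0.18617674   20.46928406] [-0.66400739 -1.57504273  5.12023322]
```

View pics/e_d.png

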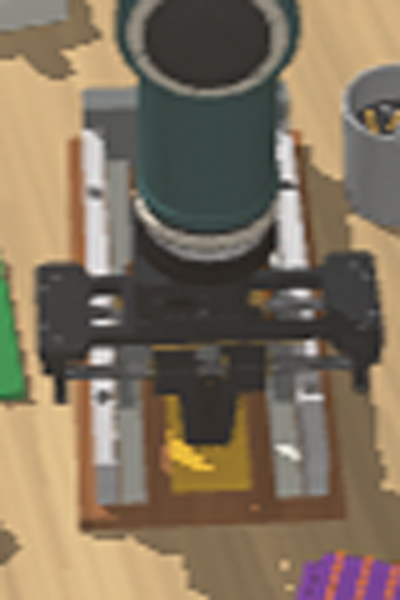

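View pics/e_s.png

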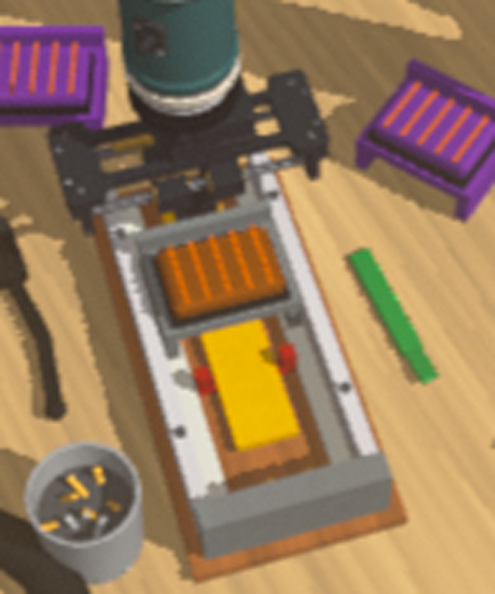

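View pics/e_w.png

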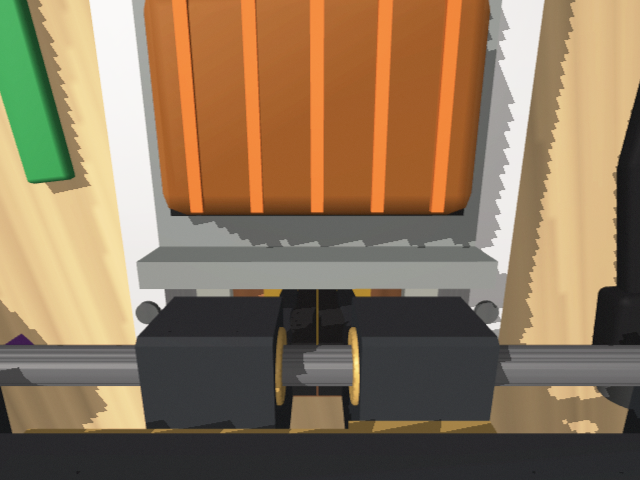

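Bar is pressed to about 13.5 mm (tip z = 20.4, force about 5 N), and the fingers are behind the holder, clear of it. Pushing now.

Emit:
step_arm(
  targets=[
    [-1,5,0,0,0,0,0],
    [-1,12,0,0,0,0,0],
    [-1,20,0,0,0,0,0],
    [-1,28,0,0,0,0,0],
    [-1,36,0,0,0,0,0],
    [-1,36,0,0,0,0,0],
  ],
)

```text
time: 5.5
eef_pos: [536.9, -85.1, 20.6]
tcp_rot: [3.14, 0.0, 1.364]
wrist_force: [0.2, -2.3, 5.1]
opening: 0.008
```

```bash
python3 - <<'E'
from h import *
s=env.read_state(); print(rel(s["eef_pos"]),s["wrist_force"])
c=env.camera("scene");crop(c,240,150,390,330,3.3,"f_s.png")
c=env.camera("side");crop(c,290,190,370,310,5,"f_d.png")
E
```

```text
[-9.36940072e+01 -4.32941116e-02  2.05593631e+01] [ 0.22637897 -2.266659    5.12170333]
```

View pics/f_s.png

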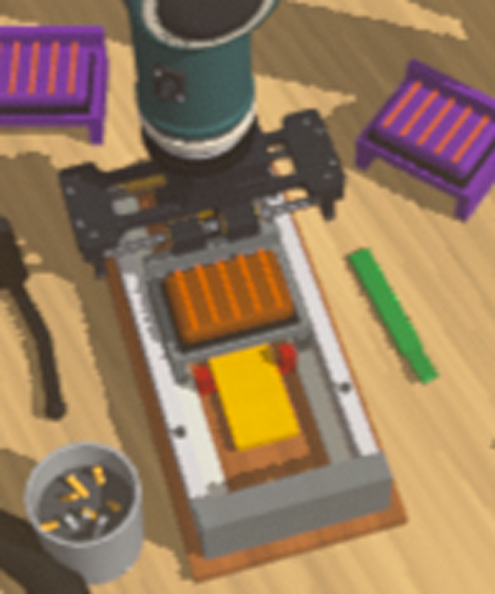

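The holder is moving under about 2.3 N of push, with its front just short of the ears.

Emit:
step_arm(
  targets=[
    [-1,7,0,0,0,0,0],
    [-1,14,0,0,0,0,0],
    [-1,21,0,0,0,0,0],
    [-1,28,0,0,0,0,0],
    [-1,34,0,0,0,0,0],
    [-1,34,0,0,0,0,0],
  ],
)

```text
time: 6.2
eef_pos: [543.6, -52.2, 20.5]
tcp_rot: [3.141, 0.001, 1.364]
wrist_force: [-0.6, -4.0, 5.5]
opening: 0.005
```

Emit:
step_arm(
  targets=[
    [-1,7,0,0,0,0,0],
    [-1,14,0,0,0,0,0],
    [-1,21,0,0,0,0,0],
    [-1,28,0,0,0,0,0],
    [-1,35,0,0,0,0,0],
    [-1,35,0,0,0,0,0],
  ],
)

```text
time: 6.8
eef_pos: [550.7, -17.9, 20.5]
tcp_rot: [3.141, 0.001, 1.364]
wrist_force: [0.1, -4.3, 4.8]
opening: 0.006
```

Emit:
step_arm(
  targets=[
    [-1,7,0,0,0,0,0],
    [-1,14,0,0,0,0,0],
    [-1,21,0,0,0,0,0],
    [-1,28,0,0,0,0,0],
    [-1,35,0,0,0,0,0],
    [-1,35,0,0,0,0,0],
  ],
)

```text
time: 7.4
eef_pos: [557.7, 16.3, 20.4]
tcp_rot: [3.142, 0.001, 1.364]
wrist_force: [-0.3, -5.1, 5.2]
opening: 0.008
```

```bash
python3 - <<'E'
from h import *
s=env.read_state(); print(rel(s["eef_pos"]),s["wrist_force"])
c=env.camera("scene");crop(c,240,150,390,330,3.3,"g_s.png")
E
```

```text
[ 9.7979588   0.52357979 20.40647483] [-0.2856055  -5.08324985  5.199663  ]
```

View pics/g_s.png

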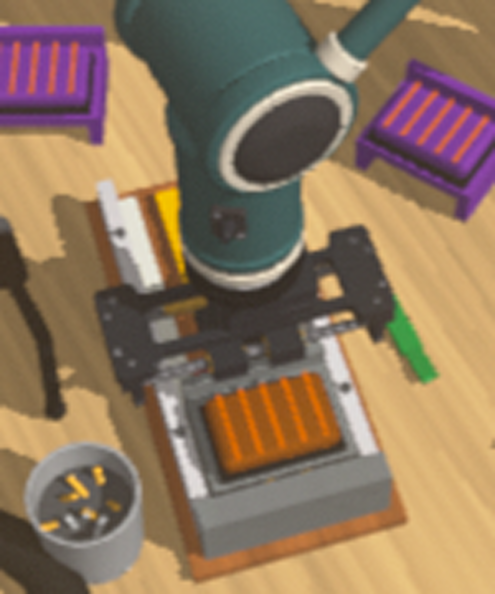

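Emit:
step_arm(
  targets=[
    [-1,4,0,0,0,0,0],
    [-1,8,0,0,0,0,0],
    [-1,8,0,0,0,0,0],
  ],
)

```text
time: 7.75
eef_pos: [559.2, 23.6, 20.4]
tcp_rot: [-3.141, 0.001, 1.364]
wrist_force: [-0.7, -5.6, 6.4]
opening: 0.004
```

Emit:
step_arm(
  targets=[
    [-1,2,0,0,0,0,0],
    [-1,3,0,0,0,0,0],
    [-1,3,0,0,0,0,0],
  ],
)

```text
time: 8.05
eef_pos: [559.3, 24.5, 20.4]
tcp_rot: [-3.141, 0.004, 1.364]
wrist_force: [-3.2, -14.7, 7.9]
opening: 0.005
```

```bash
python3 - <<'E'
from h import *
s=env.read_state(); print(rel(s["eef_pos"]),s["wrist_force"])
E
```

```text
[18.20280076  0.6489748  20.39373276] [ -3.17463911 -14.65037121   7.88333675]
```

Contact with the end stop: the push rose to 15 N and the motion stalled. Backing off slightly, then lifting.

Emit:
step_arm(
  targets=[
    [-1,-4,0,0,0,0,0],
    [-1,-6,0,0,0,0,0],
    [-1,-6,0,-8,0,0,0],
    [-1,-6,0,-20,0,0,0],
    [-1,-6,0,-45,0,0,0],
    [-1,-6,0,-90,0,0,0],
    [-1,-6,0,-135,0,0,0],
    [-1,-6,0,-180,0,0,0],
    [-1,-6,0,-180,0,0,0],
  ],
)

```text
time: 8.95
eef_pos: [562.6, 21.3, 208.4]
tcp_rot: [3.13, -0.002, 1.363]
wrist_force: [0.1, 0.4, 1.0]
opening: 0.007
```

```bash
python3 - <<'E'
from h import *
s=env.read_state(); print(rel(s["eef_pos"]),s["wrist_force"])
c=env.camera("wrist");cv2.imwrite("pics/i_w.png",c["img"][:,:,::-1]);np.save("ci.npy",c,allow_pickle=True)
c=env.camera("side");crop(c,260,120,400,310,3.2,"i_d.png")
E
```

```text
[ 15.68982349  -3.27299715 208.35438033] [0.06674138 0.35778081 1.022464  ]
```

View pics/i_w.png

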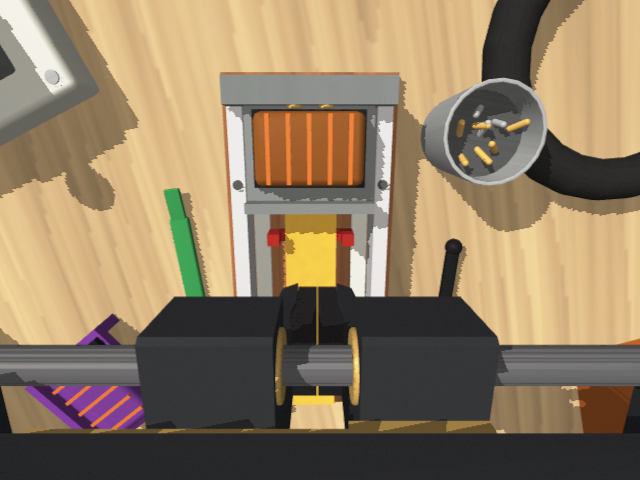

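View pics/i_d.png

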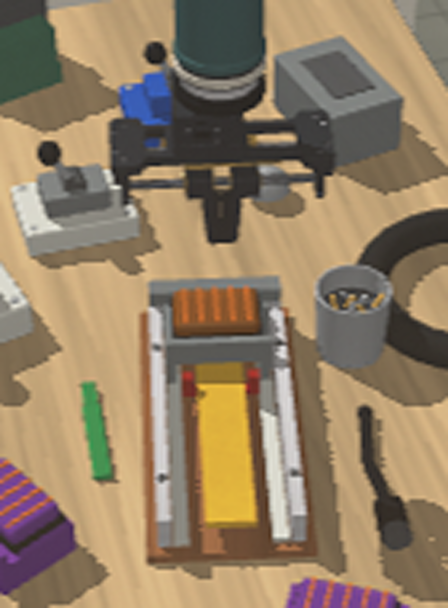

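```bash
python3 - <<'E'
from h import *
c=np.load("ci.npy",allow_pickle=True).item()
print("back@66",rel(plane(c,311,213,66)),"@40",rel(plane(c,311,213,40)),"holder front/stop@60",rel(plane(c,311,105,60)))
print("ears@49",rel(plane(c,311,245,49)),"width up", [np.linalg.norm(plane(c,268,238,z)-plane(c,354,238,z)) for z in (49,33)])
s=env.camera("scene");d=env.camera("side");crop(s,370,320,470,410,7,"j_s.png");crop(d,255,150,315,210,9,"j_d.png")
E
```

```text
back@66 [31.04657833 -0.52952554 66.        ] @40 [26.34878283 -0.42707285 40.        ] holder front/stop@60 [109.5089706   -0.82181958  60.        ]
ears@49 [ 1.14052545 -0.35595826 49.        ] width up [np.float64(70.84448143976122), np.float64(74.56510420844062)]
```

View pics/j_s.png

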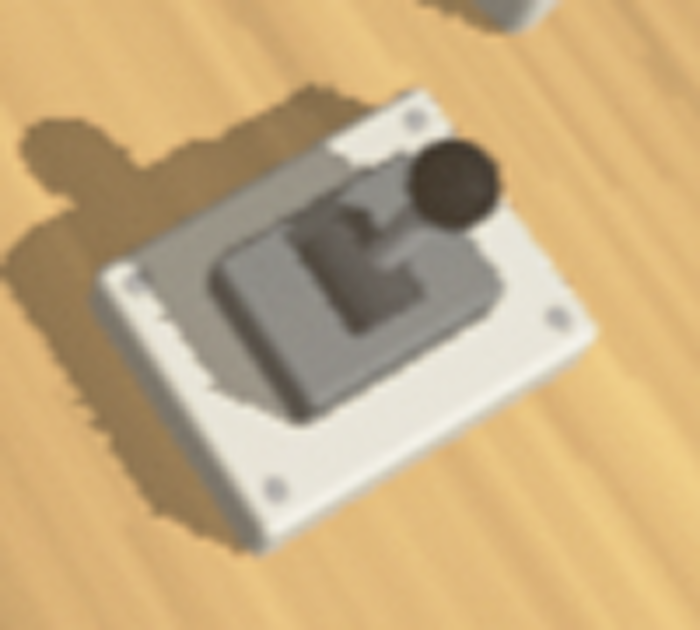

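View pics/j_d.png

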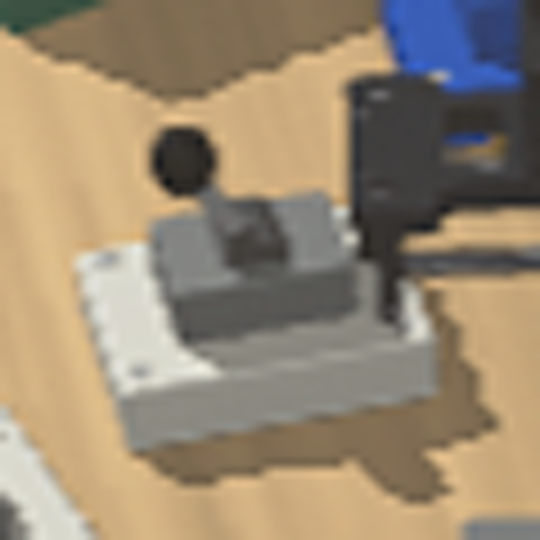

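```bash
python3 - <<'E'
from h import *
s=env.camera("scene");d=env.camera("side")
S=lambda x,y:(370+x/7-.43,320+y/7-.43);D=lambda x,y:(255+x/9-.44,150+y/9-.44)
P=[plane(s,*S(*q),30)[:2] for q in((420,88),(597,328),(262,538),(100,280))]
for i in range(4): print(P[i].round(1),np.linalg.norm(P[i]-P[(i+1)%4]).round(1))
C=sum(P)/4; ax=(P[2]+P[3]-P[0]-P[1]);print("centre",C,"axis deg",np.degrees(np.arctan2(ax[1],ax[0])))
b=P[1]-P[0];print("y axis edge",np.degrees(np.arctan2(b[1],b[0]))+90)
print("tip",tri(s,S(453,184),d,D(184,160)),plane(s,*S(453,184),95.9))
E
```

```text
[424.3 283.9] 85.6
[422.1 369.5] 119.2
[541.2 372.6] 85.1
[541.2 287.5] 116.9
centre [482.21453887 328.35034712] axis deg 1.6186025568248403
y axis edge 181.4752579027891
tip (array([458.05146849, 327.89103221,  99.19334793]), np.float64(2.543855558443419)) [458.09062258 326.87098583  95.9       ]
```

Panel found: centre (482,328), about 118×86 mm, +x within 2° of world +x, and the toggle tip at (458,327,96). That matches the listed 120×90 mm. The holder measures at x≈+30 with the bar up behind it. Moving behind the toggle.

```bash
python3 -c "
from h import *
delta([400,327,208],91.5)"
```

```text
t 9.25 pos [556.9  21.  197.8] rpy [-1.797e+02  1.000e-01  7.810e+01] F [0.2 0.1 0.1]
tool delta [ 267.  -216.7   -9.4]
turn [ -0.26   0.02 -13.41]
```

Emit:
step_arm(
  targets=[
    [-1,30,-24,-5,0,0,-2],
    [-1,62,-50,-10,0,0,-4],
    [-1,94,-76,-10,0,0,-6],
    [-1,126,-102,-10,0,0,-8],
    [-1,158,-128,-10,0,0,-10],
    [-1,190,-154,-10,0,0,-12],
    [-1,222,-180,-10,0,0,-13.4],
    [-1,250,-203,-10,0,0,-13.4],
    [-1,267,-217,-10,0,0,-13.4],
    [-1,267,-217,-10,0,0,-13.4],
  ],
)

```text
time: 10.25
eef_pos: [399.3, 328.4, 208.3]
tcp_rot: [-3.138, 0.001, 1.6]
wrist_force: [0.1, -0.7, -0.8]
opening: 0.003
```

```bash
python3 -c "
from h import *
c=env.camera('wrist');cv2.imwrite('pics/k_w.png',c['img'][:,:,::-1])
c=env.camera('scene');c=env.camera('scene')
delta([403,327,78],91.5)"
```

```text
t 10.4 pos [401.2 326.1 209. ] rpy [-1.799e+02  1.000e-01  9.150e+01] F [ 0.6 -0.3  0.6]
tool delta [  1.1   2.  131. ]
turn [-0.1   0.11 -0.  ]
```

View pics/k_w.png

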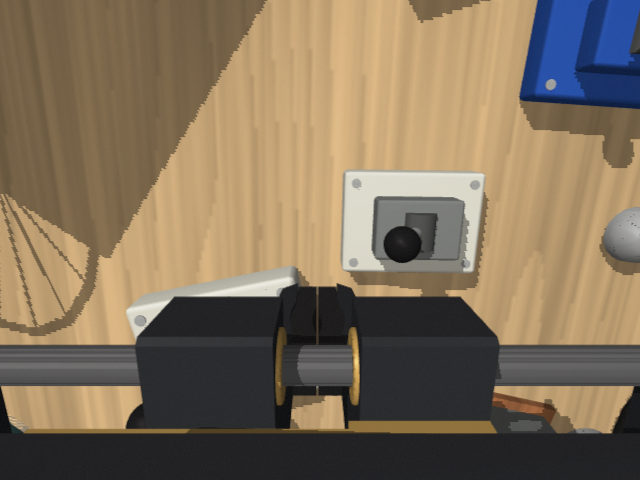

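Emit:
step_arm(
  targets=[
    [-1,1,2,40,0,0,0],
    [-1,1,2,80,0,0,0],
    [-1,1,2,115,0,0,0],
    [-1,1,2,131,0,0,0],
    [-1,1,2,131,0,0,0],
    [-1,1,2,131,0,0,0],
  ],
)

```text
time: 11.0
eef_pos: [404.1, 327.1, 79.2]
tcp_rot: [-3.141, 0.001, 1.595]
wrist_force: [0.4, 0.1, 0.6]
opening: 0.006
```

```bash
python3 -c "
from h import *
c=env.camera('wrist');cv2.imwrite('pics/l_w.png',c['img'][:,:,::-1])
c=env.camera('side');crop(c,215,110,335,230,5,'l_d.png')
delta([475,327+1.5,78],91.5)"
```

```text
t 11.1 pos [405.  328.3  80.8] rpy [ 1.799e+02 -1.000e-01  9.140e+01] F [0.2 0.  0.4]
tool delta [-1.6 70.   2.9]
turn [ 0.13 -0.09 -0.08]
```

View pics/l_w.png

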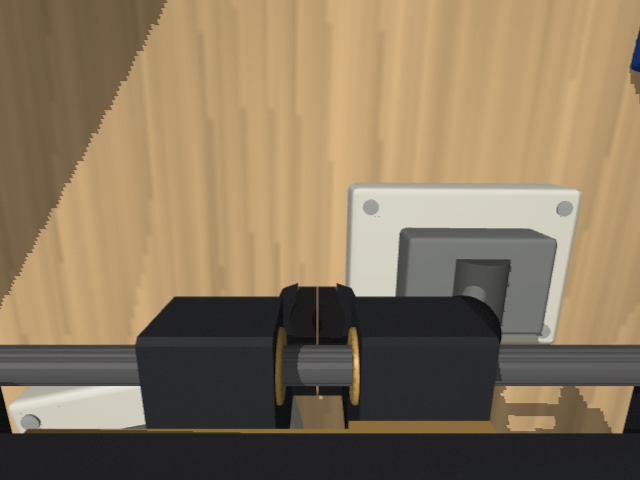

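View pics/l_d.png

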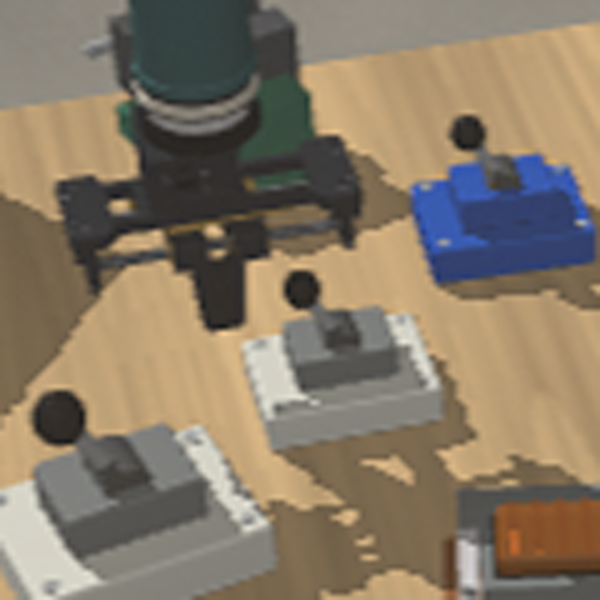

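Emit:
step_arm(
  targets=[
    [-1,-1,10,0,0,0,0],
    [-1,-1,20,0,0,0,0],
    [-1,-1,28,0,0,0,0],
    [-1,-1,36,0,0,0,0],
    [-1,-1,44,0,0,0,0],
    [-1,-1,52,0,0,0,0],
    [-1,-1,60,0,0,0,0],
    [-1,-1,66,0,0,0,0],
    [-1,-1,66,0,0,0,0],
  ],
)

```text
time: 12.0
eef_pos: [470.6, 328.7, 79.0]
tcp_rot: [3.141, -0.0, 1.596]
wrist_force: [0.1, -0.4, -0.1]
opening: 0.0
```

Emit:
step_arm(
  targets=[
    [-1,0,4,0,0,0,0],
    [-1,0,4,0,0,0,0],
  ],
)

```text
time: 12.2
eef_pos: [473.6, 328.7, 78.8]
tcp_rot: [-3.141, 0.0, 1.597]
wrist_force: [0.2, 0.5, -0.2]
opening: -0.001
```

```bash
python3 -c "
from h import *
c=env.camera('side');crop(c,215,110,335,230,5,'m_d.png')
c=env.camera('scene');crop(c,360,240,500,420,3.3,'m_s.png')
delta([475,327+1.5,78],91.5)"
```

```text
t 12.3 pos [473.6 328.8  79.1] rpy [180.    0.   91.5] F [-0.6  0.2  0.1]
tool delta [-0.4  1.4  1.1]
turn [ 0.01  0.   -0.02]
```

View pics/m_d.png

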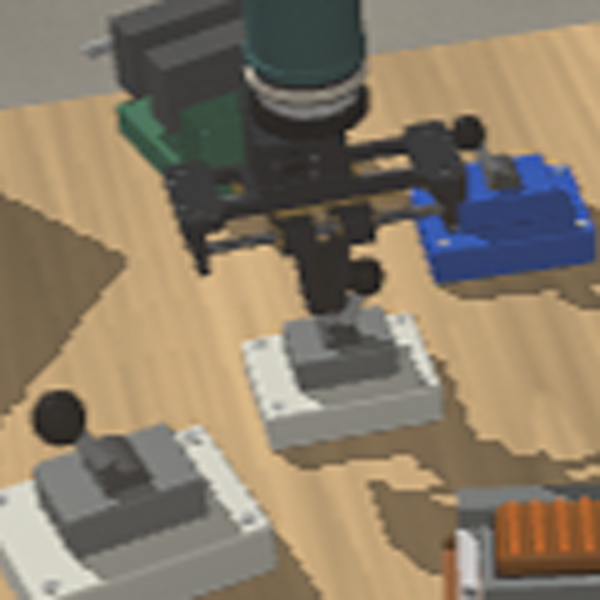

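View pics/m_s.png

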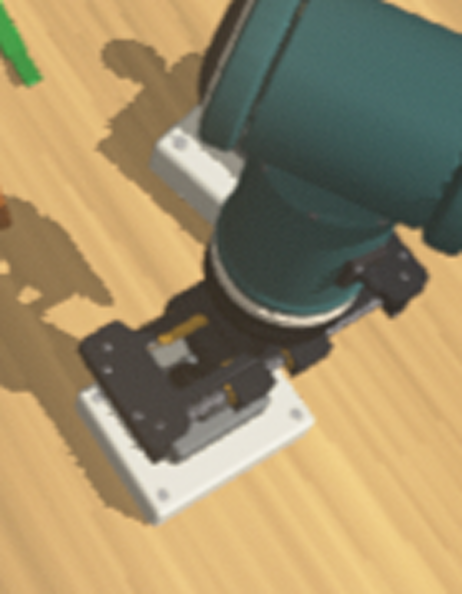

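Emit:
step_arm(
  targets=[
    [-1,0,3,0,0,0,0],
    [-1,0,3,0,0,0,0],
  ],
)

```text
time: 12.5
eef_pos: [476.4, 328.8, 79.0]
tcp_rot: [-3.141, 0.0, 1.597]
wrist_force: [-1.5, 0.4, -1.4]
opening: 0.008
```

Emit:
step_arm(
  targets=[
    [-1,0,2,0,0,0,0],
    [-1,0,2,0,0,0,0],
  ],
)

```text
time: 12.7
eef_pos: [477.6, 328.8, 78.9]
tcp_rot: [-3.14, 0.001, 1.596]
wrist_force: [-3.9, 0.4, -0.6]
opening: 0.004
```

Emit:
step_arm(
  targets=[
    [-1,0,2,0,0,0,0],
    [-1,0,2,0,0,0,0],
  ],
)

```text
time: 12.9
eef_pos: [477.8, 328.8, 78.8]
tcp_rot: [-3.136, 0.001, 1.596]
wrist_force: [-9.7, 1.4, 4.5]
opening: 0.002
```

```bash
python3 -c "
from h import *
c=env.camera('side');crop(c,265,145,315,205,10,'n_d.png')
print(plane(c,215+365/5-.4,110+277/5-.4,95.9))
delta([475,327+1.5,78],91.5)"
```

```text
[500.42863108 334.9683564   95.9       ]
t 12.95 pos [477.8 328.8  78.8] rpy [-1.797e+02  1.000e-01  9.150e+01] F [-10.    0.4   4.2]
tool delta [-0.2 -2.8  0.8]
turn [-0.32  0.06 -0.04]
```

View pics/n_d.png

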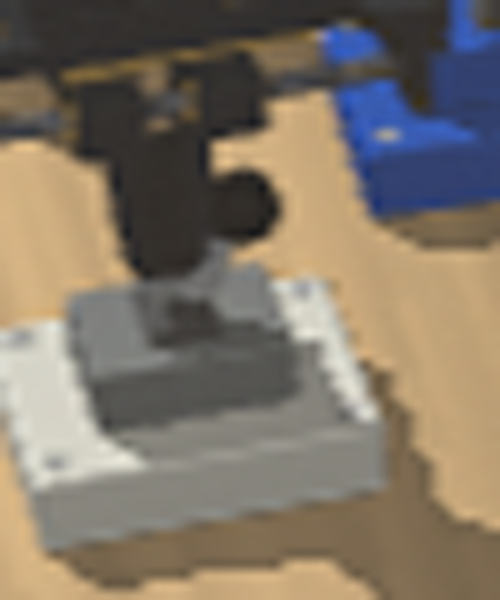

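The push reached 10 N and the motion stalled, so the toggle is at its limit. Retreating and lifting.

Emit:
step_arm(
  targets=[
    [-1,0,-10,0,0,0,0],
    [-1,0,-25,0,0,0,0],
    [-1,0,-45,-15,0,0,0],
    [-1,0,-60,-50,0,0,0],
    [-1,0,-70,-100,0,0,0],
    [-1,0,-75,-150,0,0,0],
    [-1,0,-75,-180,0,0,0],
    [-1,0,-75,-180,0,0,0],
  ],
)

```text
time: 13.75
eef_pos: [407.9, 329.3, 266.2]
tcp_rot: [3.131, -0.007, 1.597]
wrist_force: [1.1, 0.0, 0.3]
opening: 0.007
```

```bash
python3 - <<'E'
from h import *
s=env.camera('scene');crop(s,370,320,470,410,7,'o_s.png')
cv2.imwrite('pics/o_s0.png',s['img'][:,:,::-1])
d=env.camera('side');crop(d,265,145,315,205,10,'o_d.png');crop(d,290,190,370,310,5,'o_r.png')
print(env.read_state()["wrist_force"],env.read_state()["eef_pos"])
E
```

```text
[-0.61773805 -0.5931604  -0.53415025] [405.62057459 327.3197922  260.15770803]
```

View pics/o_s0.png

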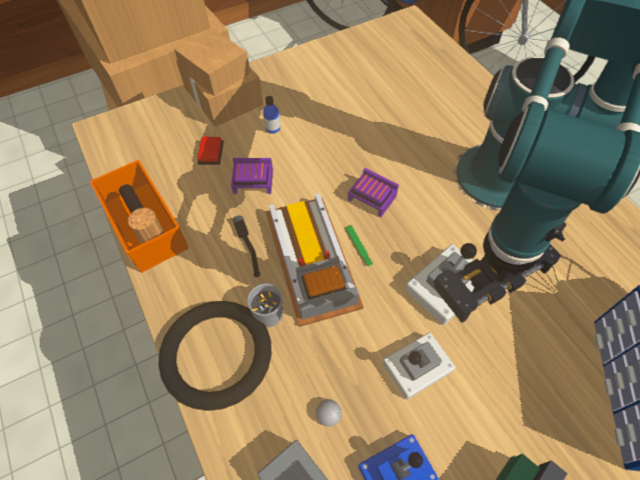

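View pics/o_d.png

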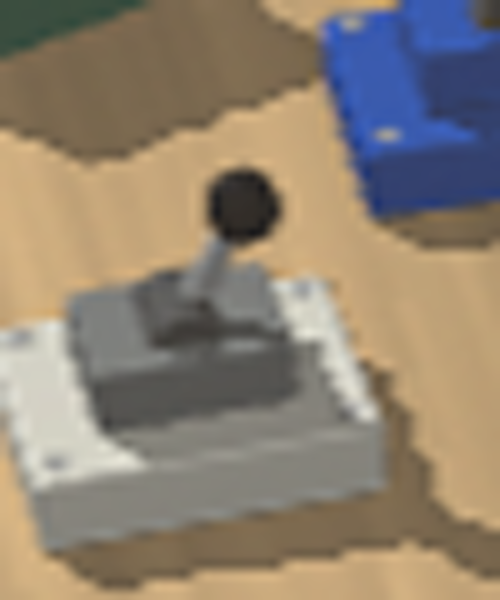

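View pics/o_r.png

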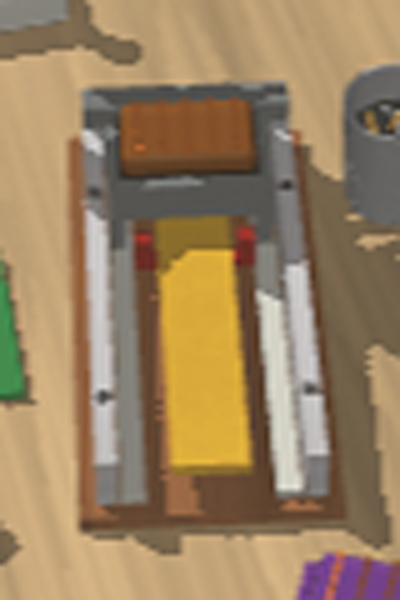

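View pics/o_s.png

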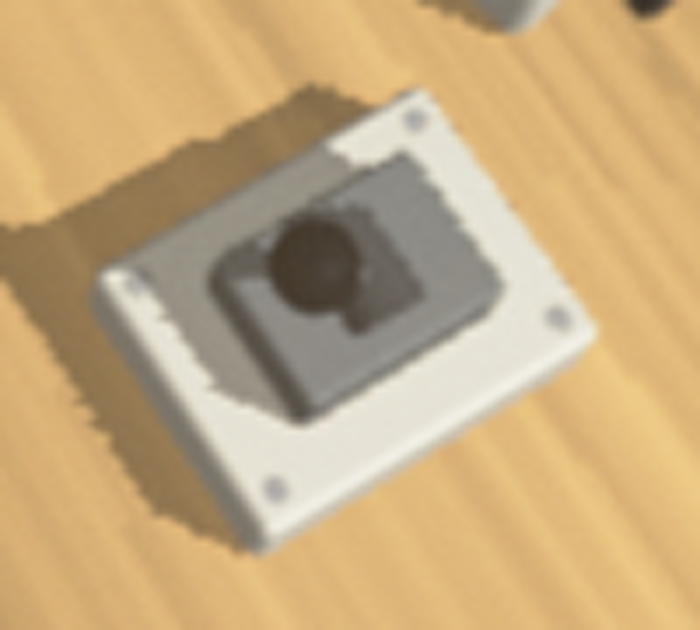

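```bash
python3 - <<'E'
from h import *
s=env.camera('scene');d=env.camera('side')
S=lambda x,y:(370+x/7-.43,320+y/7-.43);D=lambda x,y:(265+x/10-.45,145+y/10-.45)
t=tri(s,S(315,263),d,D(244,206));print(t,plane(s,*S(315,263),95.9))
print("px on",proj(s,[506,328,95.9]),S(315,263)," lean", np.arcsin((plane(s,*S(315,263),95.9)[0]-482.2)/50)+.5)
print(env.read_state()["time"],env.read_state()["qd"].round(3))
E
```

```text
(array([504.59250104, 327.98638631,  99.16618614]), np.float64(1.8122749879113649)) [504.42830541 327.06679432  95.9       ]
px on [414.16601283 357.94123325] (414.57, 357.14142857142855)  lean 0.9606898109446269
13.95 [-0.003  0.018  0.01   0.003  0.003 -0.001]
```

```bash
python3 -c "
from rig import env
print(env.close_job())"
```

```text
the job is handed in; nothing more can be done
None
```

I finished both parts of the task and handed the job in at about 14 s on the robot's clock. No verdict was reported.

- **Holder:** I pressed the yellow bar about 13.5 mm down (tip at z = 20.4 mm, about 5 N). With it held down, I pushed the holder past the ears until it stopped against the end stop at about 15 N. I then backed off and lifted, and the bar sprang up.
- **Switch:** The right panel was the smaller white one, about 118 × 86 mm. I pushed its toggle away from the robot until it stalled at about 10 N, then moved the arm clear.

**Last checks:**
- The holder's rear face measured x ≈ +30 mm (fully home is +30 mm).
- The ears are visibly up behind the holder.
- The toggle measured about 0.96 rad, against the 0.85 needed.
- The bystanders look unmoved in the scene view, judged by eye.
- The arm is touching nothing and the wrist force reads about zero.

**Disagreements:**
- TCP readings wandered by up to 3 mm while the arm settled after moves, and by up to 12 mm after fast lifts.
- The toggle tip's height from two views came out about 3 mm above its nominal value, both off and on.

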